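Lower the marking head of a ratchet marking stand onto an instrument

ROBOT

A 6-joint arm with a two-finger parallel gripper is mounted at the origin on a cart in front of the work surface, level with it; the furniture and walls round the work are solid. World frame = base frame: x ahead of the robot, y to its left, z up, the work surface at z = 0. Lengths are in m, angles in rad, forces in N, time in s.
With the tool pointing down it reaches from about 0.375 to 0.9 m from the base axis. Payload 3.1 kg.
Tool frame: the origin (TCP) lies between the finger pads; the fingertips stand manip.finger_overhang ahead of it and the grasp point (between the pads) lies 5 mm behind it (manip.finger_overhang is the distance from the TCP to the fingertips, in m); z points along the fingers, y is the line along which they close (so a half turn about z gives the same grasp; the last joint's range is limited). The gripper opens to 85 mm and grips with 20 to 120 N. Pads are 22 mm wide; open, the fingers measure 114 mm over their backs; the gripper's body (76 mm by 85 mm) begins 54 mm behind the grasp point. The pads swing forward as they close: fully open they stand 13 mm farther back than shut.
Start: joints at [-1.355, 0.527, 1.433, -0, 1.181, -0.178], TCP at [0.24, -0.577, 0.245] pointing down, gripper open.
Joint ranges: [-3.08, 3.08], [-0.75, 2.2], [0.22, 2.44], [-1.43, 4.57], [0, 2.65], [-2.85, 2.85]. Speed limits (rad/s): [2.79, 2.79, 3.14, 3.14, 3.14, 3.14].

INTERFACE

Orientations are given as a unit quaternion [x, y, z, w].
In Python, from station import manip gives the robot as it stands.
- The arm moves only by the tool drive_tool, never from a script. Its argument "plan" is a list of rows, each a list of 7 numbers: the shift along the tool's x, y, z in m, then the turn, a rotation vector about the tool's x, y, z in degrees, then the opening, from -1 (shut) to 1 (fully open). In form: [[x, y, z, wx, wy, wz, gripper], ...]. A call has 1 to 10 rows; each row shifts and turns the commanded pose from where the row before left it, along the tool's axes as they then stand; what a row does not reach is not made up. A row lasts 1/10 s, in which the tool goes at most 50 mm and 8.59 degrees, less where a joint would pass 70% of its speed; a pose out of reach is approached as far as the arm can. A call is refused whole if a number of a shift passes 0.05 or a number of a turn 8.59, either way. A call with a gripper value outside its range is refused whole. The fingers move at their own pace and stop on an object; "newtons" is the grip in N (left out, the last holds). Time passes only in rows, so rows that do not move let the fingers close. It gives the time, the measured TCP pose, the force, the opening and the grip force at its end, in the units of the state.
- manip.sense(): the state, without advancing time (a new reading comes with each control period).
- manip.snapshot(name): name is "scene" or "side" or "wrist"; returns a dict with "image" (384x512x3 uint8, red, green, blue), "z_map" (384x512 float32, m along the optical axis (not along the pixel's ray), 0 where there is no reading), "fov_y" (degrees; the focal length in pixels is half the picture's height over the tangent of half this angle, whatever the lens; pixels are square), "cx", "cy" (the principal point, pixels), "extrinsics" (4x4, takes a point from camera to world coordinates); the wrist camera has in their place "mount" (4x4, takes a point from camera to tool coordinates, whose origin is the TCP and whose axes are the flange's). Camera axes: x right, y up, looking along -z (the intrinsics and any distortion apply to the point x, -y, -z); pixel columns grow to the right and rows downward; lengths in m; the calibration is good to about 2 mm. A picture is of the moment at which its call begins: read the wrist's pose just before it.
- manip.sign_off(): hands the job in; it is judged then, once.
The state is a dict: "t": time; "q": joint angles; "qd": joint speeds; "tau": joint torques, N m; "tcp_pos": TCP position; "tool_rot": TCP orientation; "force": force on the tool from outside, world axes, zero at the start; "ft_torque": the same for the moment, N m; "finger_gap": opening from 0.0 (shut) to 1.0 (fully open); "gripper_force": force on a finger pad.
Only numpy, scipy, OpenCV 4.12 (cv2) and the standard library are available. Lean on these libraries where they do the work, as an engineer would, in place of code of your own. Each camera call takes 0.05 s, during which the arm holds its last target. There are 200 camera calls.

TASK

Lower the marking head of the marking stand until its nose rests with its own weight on the osteotome in the rest below it: release the pawl with the red lever, take the load on the hand lever so that the pawl comes out of the ratchet wheel, and ease the head down without letting it drop or bump, pressing it hard onto the instrument or forcing the wheel against the pawl. Then put the red lever back so that the pawl lies on the wheel again, and leave the head resting there, the osteotome in its rest and the other things undisturbed.

Things in the scene. Friction and masses are not known exactly. Their poses are not given: they have to be found in the camera images.
- stand: The marking stand, light grey, fixed on the bench: base 130 (x) x 200 (y) x 20 mm, a column at its left end, a head casting on top (front face 30 mm before the origin, top 200 mm up). Origin on the bench under the middle of the base; x points away from the operator, y to the operator's left, z up. Position and yaw differ from start to start.
- lever_axis (a point): Fixed point on the horizontal axis of hand lever and ratchet wheel, 165 mm above the bench, 82 mm before (-x) the stand's origin, in the vertical plane in which the grip's middle moves. Same axes as the stand. Turning the lever to the right (-y) lowers the head, 15 mm per radian; from the start it can turn 2.4 rad that way and 0.3 rad back (left, winding up).
- grip (a point): Middle of the lever's grip: a black, freely spinning sleeve, 18 mm thick, 50 mm long, horizontal along the stand's x, at the front of the lever's end. Moves on a circle of radius 95 mm about lever_axis in the stand's y-z plane; at the start up and left, 55 degrees from upright. The head's weight pulls it to the right with 2 to 3 N. The lever arm is 30 mm behind it (+x).
- lever: Hand lever with the toothed steel ratchet wheel on its shaft; origin on the axis, 82 mm behind lever_axis. The wheel is 60 mm across, 10 mm thick, 16 teeth (0.39 rad each), facing the operator, 37 mm before the origin.
- pawl: The brass pawl above the wheel; its tip enters the wheel's upper left and keeps the head from sinking. Its origin is on its shaft, which it shares with the red lever; a light spring between the two moves it. Turning its tip up and to the left lifts it out.
- pawl_tip (a point): Tip of the pawl, 182 mm above the bench when seated behind a tooth, up to 187 lying on a tooth's back, about 195 lifted clear. With the red lever at release the pawl stays caught while a tooth presses on it; it springs out once the hand lever is wound up a little (0.03 to 0.1 rad) and the tooth leaves it. Then nothing holds the head but the hand on the lever.
- release (a joint): The red-balled release lever on top of the head casting. Angle in rad: 0 = hold (ball leans 0.32 rad to the left), 0.64 = release (ball leans 0.32 rad to the right, stand's -y). It stays where it is left; moving it takes 2 to 3 N at the ball.
- release_ball (a point): Centre of the red ball, 19 mm across, on a steel stem 8 mm thick; it swings in the stand's y-z plane with radius 52 mm about a shaft 212 mm above the bench (9 mm right of the stand's origin). The ball's centre is about 260 mm above the bench in both end positions, and the stem is free above 225 mm.
- marking_head: The moving head, about 1.5 kg: square steel bar, black cylinder 42 mm across with a blue band, and below it a screwed steel nose piece, 18 mm across, that lands on the instrument. The nose piece is set farther in or out from job to job and its length is not measured: the head lands 17 to 33 mm below its start. Slides straight down; its frame coincides with the stand's at the start.
- osteotome: The chisel to be marked: steel, 191 x 15 mm, handle up to 10 mm thick and tapering to the blade, loose, lying along the stand's x (handle to the operator) in the groove of the rest under the nose. Origin at the middle of its underside.
- rest: White plastic rest with an 18 mm wide, 5 mm deep groove, on a height-adjustable post in the stand's base. Origin on the groove's floor, right under the nose; the height differs from start to start.
- osteotome_wide: Bystander: a 13 mm osteotome, 183 mm long, on the bench to the left of the stand.
- osteotome_narrow: Bystander: an 11 mm osteotome, 175 mm long, beside the other one.
- marker_pen: Bystander: blue pen, 133 mm long, on the bench in front of the stand.

How it is judged:
On the way, in this order (a step that is already met when the one before it is completed fails the run):
1. the pawl is lifted clear of the wheel while the head is still up (z of pawl_tip in the frame of stand above 0.191 m and distance of marking_head from where it was at the start of the episode below 0.01 m), for 0.1 s.
2. the head rests on the osteotome, the pawl still clear (z of pawl_tip in the frame of stand above 0.191 m and contact force between marking_head and osteotome above 7 N), for 0.3 s.
At the end, for the whole second after the job is handed in: The nose rests on the osteotome with more than 7 N (it weighs about 15 N), the head at rest; the osteotome lies in the groove of the rest; the red lever is back at hold (under 0.15 rad) and the pawl lies on the wheel (tip under 189 mm above the bench) (z of pawl_tip in the frame of stand below 0.189 m and value of joint release below 0.15 rad and contact force between marking_head and osteotome above 7 N and linear speed of marking_head below 0.005 m/s and horizontal distance between osteotome and rest below 0.055 m and z of osteotome in the frame of rest below 0.003 m); the robot touches nothing.
It fails at once if the head runs away (faster than 50 mm/s) (linear speed of marking_head above 0.05 m/s).
It fails at once if the nose bumps down on the osteotome (still faster than 20 mm/s when it touches) (linear speed of marking_head above 0.02 m/s and contact force between marking_head and osteotome above 1 N).
It fails at once if the nose is pressed on the osteotome with more than 50 N (contact force between marking_head and osteotome above 50 N).
It fails at once if the wheel is forced against the pawl (more than 45 N) (contact force between pawl and anything else above 45 N).
It fails at once if the osteotome is pushed about in its rest (more than 10 mm) or one of the other things is moved (more than 15 mm) (distance of osteotome from where it was at the start of the episode above 0.01 m or distance of any of osteotome_wide, osteotome_narrow, marker_pen from where it was at the start of the episode above 0.015 m).
It also fails if it takes over 72 s, if anything falls off the work surface, if the arm or the gripper's body presses on something with over 40 N, if the wrist force passes 120 N, or if a joint passes its speed limit or range.

## Working session

There is one attempt and no reset: what is moved stays moved. The work goes in short steps, Python scripts to look and compute and a tool call to move; the robot and the scene stay as the last step left them, time stands still between calls to the robot, and variables do not carry over. Pictures are saved under pics/ and viewed, at most 10 in all, crops included, and the job is handed in when it is done.

Besides the shell and the picture viewer there is one more tool, called as name(argument=value, ...), one argument or row to a line, values as JSON. drive_tool: Moves the arm, as the interface text tells. Its arguments: {"type":"object","properties":{"plan":{"type":"array"},"newtons":{"type":"number"}},"required":["plan"]}

```bash
ls; mkdir -p pics; cat > h.py <<'E'
import numpy as np, cv2
from station import manip
from scipy.spatial.transform import Rotation as R
def snap(name,fn=None):
    s=manip.snapshot(name)
    if fn: cv2.imwrite('pics/'+fn,s['image'][:,:,::-1])
    return s
def cloud(s):
    h,w=s['z_map'].shape; f=h/2/np.tan(np.radians(s['fov_y']/2))
    v,u=np.mgrid[:h,:w]; z=s['z_map']
    P=np.stack([(u-s['cx'])/f*z,-(v-s['cy'])/f*z,-z],-1)
    E=s['extrinsics']
    return P@E[:3,:3].T+E[:3,3]
E
python3 - <<'E'
from h import *
for n in('scene','side'):
    s=snap(n,n+'.png'); np.savez('/tmp/'+n,**{k:v for k,v in s.items() if k!='name'})
    print(n,s['fov_y'],s['cx'],s['cy'],s['extrinsics'].round(3).tolist(),[k for k in s])
print(manip.sense(),manip.finger_overhang)
a=cv2.imread('pics/scene.png');b=cv2.imread('pics/side.png')
E
```

```text
pics
scene 48.78381496160832 256.60841640608453 196.28540549677686 [[-0.387, 0.622, -0.681, -0.031], [-0.922, -0.258, 0.289, 0.57], [0.004, 0.739, 0.673, 0.75], [0.0, 0.0, 0.0, 1.0]] ['image', 'z_map', 'fov_y', 'cx', 'cy', 'extrinsics']
side 54.861590182684324 258.62701066265254 189.86637311822497 [[-0.962, 0.194, -0.194, 0.367], [-0.274, -0.615, 0.739, 0.948], [0.024, 0.764, 0.645, 0.715], [0.0, 0.0, 0.0, 1.0]] ['image', 'z_map', 'fov_y', 'cx', 'cy', 'extrinsics']
{'t': 0.1, 'q': array([-1.35550919e+00,  5.28375089e-01,  1.43375584e+00, -4.35729573e-07,
        1.18140557e+00, -1.78480510e-01]), 'qd': array([ 0.00045185, -0.00335047, -0.00266116,  0.00039617,  0.00062975,
       -0.00165105]), 'tau': array([-5.52498847e-06, -4.43303204e+01, -1.78586322e+01, -2.53939797e-04,
        3.91265057e-03, -5.41597231e-06]), 'tcp_pos': array([ 0.23970047, -0.5765497 ,  0.24443612]), 'tool_rot': array([ 9.80680428e-01,  1.95614297e-01, -1.80870572e-05, -9.71756038e-04]), 'force': array([-0.05455509, -0.90395474,  0.17127703]), 'ft_torque': array([0.04530621, 0.01513311, 0.01801687]), 'gripper_force': 0.0, 'finger_gap': 0.9960556463445884} 0.014
```

View pics/scene.png

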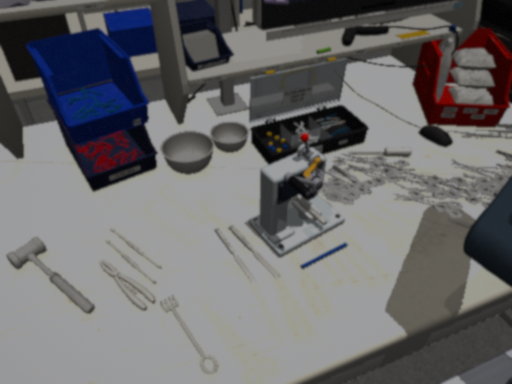

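View pics/side.png

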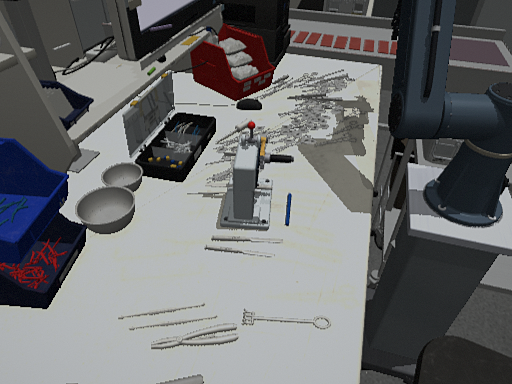

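The scene view shows the stand at about (300,200) with its red ball at (304,134). The side view shows the stand at (245,185) with the ball at (251,125). I'll fit its pose from the depth data next.

```bash
python3 - <<'E'
from h import *
ims=[]
allP=[]
for n,(u0,v0,u1,v1) in dict(scene=(235,115,365,265),side=(200,105,320,245)).items():
    s=dict(np.load(f'/tmp/{n}.npz')); P=cloud(s); im=s['image'].astype(int)
    m=np.zeros(im.shape[:2],bool); m[v0:v1,u0:u1]=1
    m&=(s['z_map']>0)
    red=m&(im[...,0]>120)&(im[...,1]<70)&(im[...,2]<70); 
    p=P[red]; 
    C=s['extrinsics'][:3,3]; q=np.median(p,0); 
    print(n,'red',red.sum(),q, 'ctr',q+(q-C)/np.linalg.norm(q-C)*0.006)
    for lo,hi in((.012,.028),(.19,.21)):
        k=m&(P[...,2]>lo)&(P[...,2]<hi); p=P[k]
        rect=cv2.minAreaRect(p[:,:2].astype(np.float32)*1000); print(lo,k.sum(),p.mean(0).round(3),rect)
    blk=m&(im.max(2)<45)&(P[...,2]>.12); print('black',blk.sum(),P[blk].mean(0).round(3),P[blk].min(0).round(3),P[blk].max(0).round(3))
    br=m&(im[...,0]>im[...,2]+60)&(im[...,1]>90); print('brass',br.sum(),np.median(P[br],0).round(3))
    k=m&(P[...,2]>.008); 
    c=s['image'][v0:v1,u0:u1,::-1]; ims.append(cv2.resize(c,(390,500),interpolation=cv2.INTER_CUBIC))
    np.save(f'/tmp/P_{n}.npy',P)
cv2.imwrite('pics/crops.png',np.hstack(ims))
E
```

```text
scene red 27 [0.58101242 0.2047425  0.27069421] ctr [0.58529035 0.20219303 0.26734763]
0.012 3741 [0.69  0.108 0.021] ((734.4160766601562, 92.76872253417969), (392.41790771484375, 600.2141723632812), 70.59471130371094)
0.19 1096 [0.578 0.235 0.2  ] ((576.2376708984375, 219.5691680908203), (85.32691955566406, 141.96725463867188), 12.641329765319824)
black 634 [0.53  0.251 0.188] [0.468 0.166 0.122] [0.573 0.277 0.233]
brass 91 [0.555 0.202 0.205]
side red 20 [0.58472626 0.20892152 0.26955852] ctr [0.58619374 0.20393754 0.26655743]
0.012 2216 [0.621 0.037 0.021] ((642.5040283203125, -12.015045166015625), (435.5085144042969, 736.36767578125), 9.25910472869873)
0.19 755 [0.583 0.241 0.2  ] ((583.727294921875, 221.13406372070312), (70.40819549560547, 145.08273315429688), 11.862696647644043)
black 255 [0.527 0.249 0.206] [0.471 0.171 0.137] [0.595 0.279 0.252]
brass 77 [0.557 0.201 0.206]
```

View pics/crops.png

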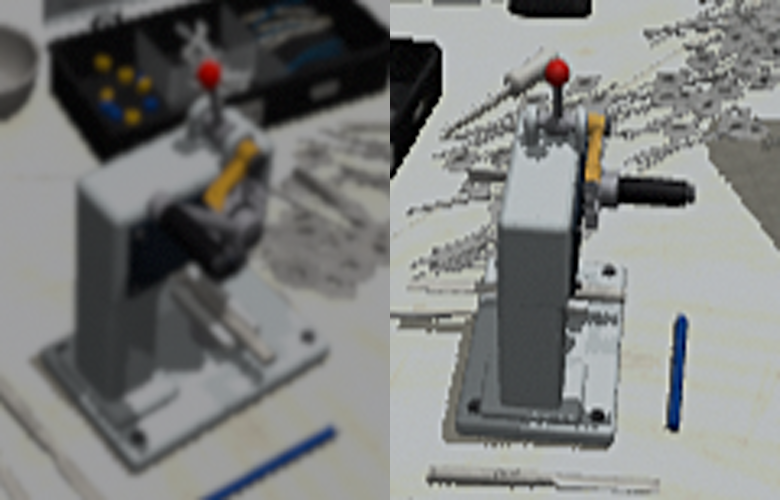

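```bash
python3 - <<'E'
from h import *
B=np.load('/tmp/P_scene.npy'); C=np.load('/tmp/P_side.npy')
im=[np.load('/tmp/scene.npz')['image'].astype(int),np.load('/tmp/side.npz')['image'].astype(int)]
allp=np.vstack([B.reshape(-1,3),C.reshape(-1,3)])
near=lambda p:(abs(p[:,0]-.58)<.16)&(abs(p[:,1]-.21)<.16)
for nm,P in(('scene',B.reshape(-1,3)),('side',C.reshape(-1,3)),('both',allp)):
  for lo,hi in((.015,.026),(.194,.206)):
    p=P[near(P)&(P[:,2]>lo)&(P[:,2]<hi)]
    # largest cluster via raster 3mm
    g=np.zeros((120,120),np.uint8); ij=((p[:,:2]-[.40,.03])/.003).astype(int).clip(0,119); g[ij[:,0],ij[:,1]]=1
    g=cv2.morphologyEx(g,cv2.MORPH_CLOSE,np.ones((3,3)))
    n,l,st,_=cv2.connectedComponentsWithStats(g); b=1+st[1:,4].argmax()
    q=p[l[ij[:,0],ij[:,1]]==b]
    r=cv2.minAreaRect((q[:,:2]*1000).astype(np.float32)); print(nm,lo,len(q),np.round(r[0],1),np.round(r[1],1),round(r[2],2),np.median(q[:,2]).round(4))
# refine: evaluate for base rectangle in yaw
for nm,P,I in(('scene',B,im[0]),('side',C,im[1])):
  m=(abs(P[...,0]-.58)<.16)&(abs(P[...,1]-.21)<.16)&(P[...,2]>.11)
  blk=m&(I.max(2)<60)&(P[...,0]<.535)
  p=P[blk]; print(nm,'grip?',len(p),p.mean(0).round(3)); c=p.mean(0);u,s,v=np.linalg.svd(p-c);print(v[0].round(3),((p-c)@v[0]).min().round(3),((p-c)@v[0]).max().round(3))
E
```

```text
scene 0.015 1921 [600.8 167.4] [133.2 266.5] 13.02 0.0212
scene 0.194 843 [579.  239.1] [ 71.3 102.7] 12.64 0.201
side 0.015 844 [590.  225.7] [130.  152.8] 11.78 0.0212
side 0.194 670 [583. 225.] [ 70.3 137.1] 11.86 0.201
both 0.015 2959 [624.7 174.3] [181.7 268.1] 12.03 0.0212
both 0.194 1579 [583.3 221. ] [ 71.5 145. ] 12.02 0.201
scene grip? 281 [0.498 0.255 0.221]
[-0.586  0.613  0.53 ] -0.093 0.021
side grip? 158 [0.499 0.265 0.225]
[-0.974 -0.223  0.027] -0.036 0.03
```

```bash
python3 - <<'E'
from h import *
a=np.radians(12.); ex=np.array([np.cos(a),np.sin(a),0]);ey=np.array([-np.sin(a),np.cos(a),0]); O0=np.array([.585,.21,0])
S=np.stack([ex,ey,[0,0,1]])
for nm in('scene','side'):
  P=np.load(f'/tmp/P_{nm}.npy'); I=np.load(f'/tmp/{nm}.npz')['image'].astype(int)
  Q=(P-O0)@S.T; Q=Q.reshape(-1,3);I=I.reshape(-1,3)
  def prof(sel,ax,bins):
    h,_=np.histogram(Q[sel][:,ax],bins); return h
  base=(abs(Q[:,2]-.021)<.004)
  for y0 in(-.03,0,.03,.06,.09):
    s=base&(abs(Q[:,1]-y0)<.015)&(abs(Q[:,0])<.09); 
    if s.sum()>5: print(nm,'y',y0,'front x',np.percentile(Q[s][:,0],[0,2,98,100]).round(4),s.sum())
  for x0 in(-.05,-.03,0,.03,.05):
    s=base&(abs(Q[:,0]-x0)<.012)&(abs(Q[:,1])<.13)
    if s.sum()>5: print(nm,'x',x0,'y',np.percentile(Q[s][:,1],[0,2,98,100]).round(4),s.sum())
  top=(abs(Q[:,2]-.201)<.003)&(abs(Q[:,0])<.08)&(abs(Q[:,1])<.12)
  for y0 in(-.04,-.02,0,.02,.04,.06):
    s=top&(abs(Q[:,1]-y0)<.01)
    if s.sum()>5:print(nm,'top y',y0,np.percentile(Q[s][:,0],[0,3,97,100]).round(4),s.sum())
  s=top&(abs(Q[:,0])<.02);print('top yrange',np.percentile(Q[s][:,1],[0,2,98,100]).round(4))
  b=(I.max(1)<60)&(Q[:,0]<-.05)&(Q[:,0]>-.16)&(abs(Q[:,1])<.12)&(Q[:,2]>.13)&(Q[:,2]<.26)
  print('grip',b.sum(),np.percentile(Q[b],[2,50,98],axis=0).round(4).tolist())
  b=(I[:,0]>110)&(I[:,1]<70)&(I[:,2]<70)&(Q[:,2]>.23)&(np.linalg.norm(Q[:,:2],axis=1)<.06)
  print('ball',b.sum(),np.percentile(Q[b],[2,50,98],axis=0).round(4).tolist())
E
```

```text
scene y -0.03 front x [-0.0592 -0.0568  0.0616  0.0677] 303
scene y 0 front x [-0.0582 -0.0566  0.0372  0.0459] 351
scene y 0.03 front x [-0.0595 -0.0579 -0.0202  0.0036] 150
scene y 0.06 front x [-0.0584 -0.0569  0.0684  0.0711] 151
scene y 0.09 front x [-0.0575 -0.0558  0.0671  0.07  ] 161
scene x -0.05 y [-0.1131 -0.1067  0.0845  0.0872] 562
scene x -0.03 y [-0.1113 -0.1065  0.0854  0.0874] 484
scene x 0 y [-0.1279 -0.1209  0.0861  0.0876] 254
scene x 0.03 y [-0.1295 -0.1275  0.0854  0.0869] 203
scene x 0.05 y [-0.1291 -0.1271  0.0868  0.0874] 96
scene top y -0.04 [-0.0143 -0.014   0.0241  0.0243] 9
scene top y -0.02 [-0.0327 -0.0152  0.03    0.0334] 53
scene top y 0 [-0.0346 -0.0333  0.029   0.0316] 153
scene top y 0.02 [-0.0494 -0.0457  0.0299  0.0334] 150
scene top y 0.04 [-0.0492 -0.0452  0.0303  0.0326] 135
scene top y 0.06 [-0.0184 -0.0158  0.0305  0.0331] 146
top yrange [-0.0598 -0.0555  0.0784  0.0798]
grip 274 [[-0.1038, -0.0131, 0.1649], [-0.0757, 0.0684, 0.2267], [-0.0506, 0.0742, 0.2318]]
ball 33 [[-0.0084, -0.011, 0.2669], [-0.0048, -0.0032, 0.2703], [0.003, 0.0018, 0
[... 389 characters left out ...]
 0.0879] 280
side x 0 y [-0.0375 -0.0351  0.0887  0.089 ] 40
side x 0.03 y [0.0811 0.0811 0.0881 0.0887] 26
side x 0.05 y [-0.0909 -0.0779  0.0873  0.0882] 135
side top y -0.04 [0.0117 0.0123 0.0336 0.0337] 9
side top y -0.02 [-0.0219 -0.018   0.0329  0.0345] 66
side top y 0 [-0.034  -0.0328  0.032   0.0343] 108
side top y 0.02 [-0.0158 -0.015   0.0321  0.0335] 94
side top y 0.04 [-0.0161 -0.0141  0.0326  0.0341] 102
side top y 0.06 [-0.0156 -0.0139  0.0322  0.0352] 104
top yrange [-0.0614 -0.0272  0.079   0.081 ]
grip 152 [[-0.1009, 0.0659, 0.2165], [-0.0737, 0.0716, 0.2257], [-0.0505, 0.0757, 0.2312]]
ball 22 [[-0.0064, -0.0055, 0.2665], [-0.0002, -0.0014, 0.2692], [0.007, 0.0036, 0.2734]]
```

drive_tool(
  plan=[
    [0,0,-0.04,0,0,5.3,0],
    [0,0,-0.04,0,0,5.3,0],
    [0,0,-0.04,0,0,0,0],
    [0,0,-0.03,0,0,0,0],
    [0.025,-0.034,0,0,0,0,0],
    [0.025,-0.034,0,0,0,0,0],
    [0.025,-0.034,0,0,0,0,0],
    [0.025,-0.034,0,0,0,0,0],
    [0.025,-0.034,0,0,0,0,0],
    [0.025,-0.034,0,0,0,0,0],
  ],
)

```text
t: 1.1
tcp_pos: [0.3445, -0.3446, 0.3949]
tool_rot: [0.995, 0.104, -0.0, -0.0]
force: [0.6, -0.4, -0.8]
finger_gap: 0.499
gripper_force: 0.0
```

drive_tool(
  plan=[
    [0.025,-0.034,0,0,0,0,0],
    [0.025,-0.034,0,0,0,0,0],
    [0.025,-0.034,0,0,0,0,0],
    [0.025,-0.034,0,0,0,0,0],
    [0.025,-0.034,0,0,0,0,0],
    [0.025,-0.034,0,0,0,0,0],
    [0.025,-0.034,0,0,0,0,0],
    [0.025,-0.034,0,0,0,0,0],
    [0.025,-0.034,0,0,0,0,0],
    [0.025,-0.034,0,0,0,0,0],
  ],
)

```text
t: 2.1
tcp_pos: [0.5185, 0.0398, 0.395]
tool_rot: [0.995, 0.104, -0.0, -0.0]
force: [0.9, -0.9, 0.9]
finger_gap: 0.501
gripper_force: 0.0
```

drive_tool(
  plan=[
    [0.025,-0.034,0,0,0,0,0],
    [0.025,-0.034,0,0,0,0,0],
    [0,0,0,0,0,0,0],
    [0,0,0,0,0,0,0],
  ],
)

```text
t: 2.5
tcp_pos: [0.5528, 0.1155, 0.3945]
tool_rot: [0.994, 0.105, -0.001, 0.0]
force: [-0.2, -0.6, 0.7]
finger_gap: 0.498
gripper_force: 0.0
```

```bash
cat >> h.py <<'E'
a=np.radians(12.); ST=np.array([[np.cos(a),np.sin(a),0],[-np.sin(a),np.cos(a),0],[0,0,1]]); O=np.array([.5942,.1992,0])
def wrist(fn=None):
    st=manip.sense(); s=snap('wrist',fn)
    T=np.eye(4);T[:3,:3]=R.from_quat(st['tool_rot']).as_matrix();T[:3,3]=st['tcp_pos']
    s['extrinsics']=T@s['mount']; return s,st,cloud(s)
E
python3 - <<'E'
from h import *
s,st,P=wrist('w1.png'); I=s['image'].astype(int); Q=(P-O)@ST.T
print((st['tcp_pos']-O)@ST.T, s['mount'].round(3).tolist(), s['fov_y'])
b=(I[...,0]>100)&(I[...,1]<70)&(I[...,2]<70)&(s['z_map']>0)&(Q[...,2]>.22)
print('ball',b.sum(),np.percentile(Q[b],[2,50,98],axis=0).round(4).tolist())
b=(I.max(2)<60)&(Q[...,2]>.17)&(Q[...,0]<-.05)&(s['z_map']>.05)
print('grip',b.sum(),np.percentile(Q[b],[2,50,98],axis=0).round(4).tolist())
E
```

```text
[-0.05788608 -0.0732963   0.39447506] [[-0.0, 0.962, 0.272, 0.067], [1.0, 0.0, -0.0, -0.0], [-0.0, 0.272, -0.962, -0.129], [0.0, 0.0, 0.0, 1.0]] 63.15309409017357
ball 273 [[-0.0122, 0.0006, 0.2663], [-0.0059, 0.0066, 0.27], [0.0009, 0.0133, 0.2724]]
grip 12559 [[-0.0905, -0.1245, 0.2257], [-0.06, -0.0372, 0.4399], [-0.0503, 0.0774, 0.465]]
```

View pics/w1.png

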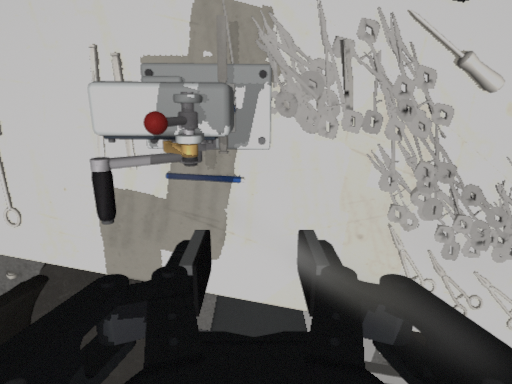

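drive_tool(
  plan=[
    [0.026,-0.04,0,0,0,0,0],
    [0.026,-0.04,0,0,0,0,0],
    [0,0,0.03,0,0,0,0],
    [0,0,0.04,0,0,0,0],
    [0,0,0.04,0,0,0,0],
    [0,0,0.03,0,0,0,0],
    [0,0,0,0,0,0,0],
    [0,0,0,0,0,0,0],
  ],
)

```text
t: 3.35
tcp_pos: [0.5878, 0.2025, 0.2558]
tool_rot: [0.995, 0.103, -0.0, 0.0]
force: [-0.0, 1.4, -0.7]
finger_gap: 0.5
gripper_force: 0.0
```

drive_tool(
  plan=[
    [0,0.01,0,0,0,0,0],
    [0,0.006,0,0,0,0,0],
    [0,0.006,0,0,0,0,0],
    [0,0.006,0,0,0,0,0],
    [0,0.006,0,0,0,0,0],
    [0,0.003,0,0,0,0,0],
    [0,0,0,0,0,0,0],
  ],
)

```text
t: 4.05
tcp_pos: [0.5953, 0.1669, 0.2552]
tool_rot: [0.995, 0.104, -0.0, 0.0]
force: [-0.1, 0.6, 0.7]
finger_gap: 0.5
gripper_force: 0.0
```

drive_tool(
  plan=[
    [0,0.002,0,0,0,0,0],
    [0,0.002,0,0,0,0,0],
    [0,0,0,0,0,0,0],
  ],
)

```text
t: 4.35
tcp_pos: [0.5958, 0.1638, 0.2549]
tool_rot: [0.995, 0.104, -0.0, 0.0]
force: [-0.1, 1.6, -0.3]
finger_gap: 0.501
gripper_force: 0.5
```

drive_tool(
  plan=[
    [0,0.002,0,0,0,0,0],
    [0,0,0,0,0,0,0],
  ],
)

```text
t: 4.55
tcp_pos: [0.5961, 0.1621, 0.255]
tool_rot: [0.995, 0.104, -0.0, -0.0]
force: [-0.5, 2.1, -1.3]
finger_gap: 0.5
gripper_force: 1.0
```

drive_tool(
  plan=[
    [0,0.002,0,0,0,0,0],
    [0,0,0,0,0,0,0],
  ],
)

```text
t: 4.75
tcp_pos: [0.5962, 0.1613, 0.255]
tool_rot: [0.995, 0.104, -0.001, -0.002]
force: [-1.1, 7.4, -1.8]
finger_gap: 0.503
gripper_force: 2.7
```

```bash
cat >>h.py <<'E'
def ball():
    s,st,P=wrist(); I=s['image'].astype(int); Q=(P-O)@ST.T
    b=(I[...,0]>100)&(I[...,1]<70)&(I[...,2]<70)&(s['z_map']>0)&(Q[...,2]>.22)
    print('tcp',((st['tcp_pos']-O)@ST.T).round(4),'ball',b.sum(),np.percentile(Q[b],[2,50,98],axis=0).round(4).tolist(),st['force'].round(1))
E
python3 -c "from h import *; ball()"
```

```text
tcp [-0.0059 -0.0375  0.255 ] ball 868 [[-0.0114, -0.0322, 0.2667], [-0.0045, -0.0262, 0.27], [0.0007, -0.02, 0.2721]] [-1.1  7.4 -1.8]
```

drive_tool(
  plan=[
    [0,-0.011,0,0,0,0,0],
    [0,0,-0.03,0,0,0,0],
    [0,0,-0.035,0,0,0,0],
    [-0.026,-0.035,0,0,0,0,0],
    [-0.026,-0.035,0,0,0,0,0],
    [-0.026,-0.035,0,0,0,0,0],
    [0,0,0,0,0,0,0],
    [0,0,0,0,0,0,0],
  ],
)

```text
t: 5.6
tcp_pos: [0.4962, 0.2576, 0.3209]
tool_rot: [0.994, 0.105, 0.001, 0.001]
force: [0.6, -0.6, 0.4]
finger_gap: 0.502
gripper_force: 0.0
```

```bash
python3 - <<'E'
from h import *
s,st,P=wrist('w2.png'); I=s['image'].astype(int); Q=(P-O)@ST.T
print('tcp',((st['tcp_pos']-O)@ST.T).round(4),st['force'])
b=(I.max(2)<70)&(abs(Q[...,2]-.222)<.012)&(abs(Q[...,0]+.082)<.035)&(abs(Q[...,1]-.078)<.03)
print('grip',b.sum(),np.percentile(Q[b],[2,50,98],axis=0).round(4).tolist())
E
```

```text
tcp [-0.0837  0.0775  0.3209] [ 0.59290317 -0.60635411  0.35680014]
grip 1376 [[-0.1, 0.0695, 0.2221], [-0.0766, 0.0779, 0.2285], [-0.0564, 0.0862, 0.2306]]
```

View pics/w2.png

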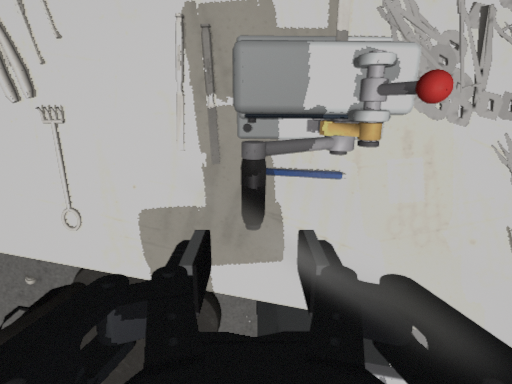

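The grip sits at stand (-0.082, 0.078) and the red ball is over at release. I won't clamp the sleeve. The fingers will straddle it loosely with the right pad carrying the load, so they can't press the nose down.

drive_tool(
  plan=[
    [0,0,0.03,0,0,0,0],
    [0,0,0.04,0,0,0,0],
    [0,0,0.02,0,0,0,0],
    [0,0,0.018,0,0,0,0],
    [0,0,0,0,0,0,-0.3],
    [0,0,0,0,0,0,-0.3],
    [0,0,0,0,0,0,-0.3],
  ],
)

```text
t: 6.35
tcp_pos: [0.498, 0.257, 0.2135]
tool_rot: [0.995, 0.104, 0.001, -0.0]
force: [0.2, 0.4, -0.7]
finger_gap: 0.351
gripper_force: 0.0
```

drive_tool(
  plan=[
    [0,-0.002,0,0,0,0,-0.3],
    [0,-0.002,0,0,0,0,-0.3],
    [0,-0.002,0,0,0,0,-0.3],
    [0,0,0,0,0,0,-0.3],
  ],
)

```text
t: 6.75
tcp_pos: [0.4952, 0.2635, 0.2127]
tool_rot: [0.995, 0.104, 0.0, -0.0]
force: [0.2, 0.1, -0.3]
finger_gap: 0.348
gripper_force: 0.0
```

drive_tool(
  plan=[
    [0,-0.001,0,0,0,0,-0.3],
    [0,-0.001,0.001,0,0,0,-0.3],
    [0,-0.001,0.001,0,0,0,-0.3],
    [0,0,0,0,0,0,-0.3],
  ],
)

```text
t: 7.15
tcp_pos: [0.4947, 0.2656, 0.2101]
tool_rot: [0.995, 0.104, -0.0, 0.0]
force: [0.6, -2.5, -0.9]
finger_gap: 0.352
gripper_force: 1.4
```

drive_tool(
  plan=[
    [0,-0.001,0.001,0,0,0,-0.3],
    [0,-0.001,0.001,0,0,0,-0.3],
    [0,-0.001,0.001,0,0,0,-0.3],
    [0,0,0,0,0,0,-0.3],
  ],
)

```text
t: 7.55
tcp_pos: [0.494, 0.2689, 0.2071]
tool_rot: [0.995, 0.104, -0.0, 0.0]
force: [0.8, -3.8, -0.4]
finger_gap: 0.352
gripper_force: 1.7
```

```bash
cat >>h.py <<'E'
def grip(fn=None):
    s,st,P=wrist(fn); I=s['image'].astype(int); Q=(P-O)@ST.T; t=(st['tcp_pos']-O)@ST.T
    b=(I.max(2)<70)&(abs(Q[...,2]-t[2]-.01)<.03)&(abs(Q[...,0]+.064)<.006)&(abs(Q[...,1]-t[1])<.03)
    br=(I[...,0]>I[...,2]+50)&(I[...,1]>70)&(Q[...,2]>.16)&(Q[...,2]<.25)&(abs(Q[...,0]+.04)<.03)
    f=lambda m:np.percentile(Q[m],[2,50,98],axis=0).round(4).tolist() if m.sum()>5 else None
    print('tcp',t.round(4),'F',(ST@st['force']).round(1),'grip',b.sum(),f(b),'brass',br.sum(),f(br))
E
python3 -c "from h import *; grip('w3.png')"
```

```text
tcp [-0.0835  0.089   0.2071] F [-0.  -3.9 -0.4] grip 1222 [[-0.0697, 0.0743, 0.2161], [-0.0637, 0.0831, 0.2212], [-0.0582, 0.091, 0.2232]] brass 3337 [[-0.0414, -0.0066, 0.2026], [-0.0357, 0.0102, 0.214], [-0.0305, 0.0297, 0.2212]]
```

View pics/w3.png

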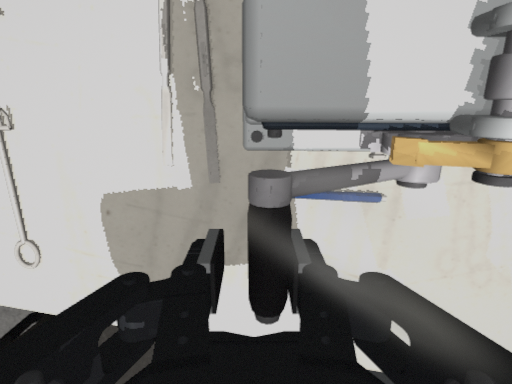

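```bash
cat >>h.py <<'E'
def pawl():
    s,st,P=wrist(); I=s['image'].astype(int); Q=(P-O)@ST.T
    br=(I[...,0]>I[...,2]+50)&(I[...,1]>70)&(Q[...,2]>.16)&(Q[...,2]<.25)&(abs(Q[...,0]+.04)<.03)
    q=Q[br]; print('F',(ST@st['force']).round(1))
    for y in np.arange(-.01,.04,.005):
        k=abs(q[:,1]-y)<.0025
        if k.sum()>3: print(y.round(3),k.sum(),np.median(q[k],0).round(4))
E
python3 - <<'E'
from h import *
pawl()
for nm in('scene','side'):
    Q=(np.load(f'/tmp/P_{nm}.npy')-O)@ST.T; I=np.load(f'/tmp/{nm}.npz')['image'].astype(int)
    br=(I[...,0]>I[...,2]+50)&(I[...,1]>70)&(Q[...,2]>.16)&(Q[...,2]<.25)&(abs(Q[...,0]+.04)<.03)&(abs(Q[...,1])<.05)
    q=Q[br]; i=q[:,1].argsort(); print(nm,q[i][::8].round(3).tolist())
E
```

```text
F [ 0.6 -3.3 -0.6]
-0.01 13 [-0.0407 -0.0079  0.2206]
-0.005 561 [-0.0365 -0.0045  0.22  ]
0.0 505 [-0.0357 -0.0005  0.2172]
0.005 382 [-0.0354  0.005   0.2158]
0.01 378 [-0.0353  0.01    0.2144]
0.015 349 [-0.0354  0.0149  0.213 ]
0.02 377 [-0.0355  0.0203  0.2116]
0.025 465 [-0.0355  0.0248  0.2085]
0.03 309 [-0.0357  0.029   0.2059]
scene [[-0.035, -0.014, 0.221], [-0.038, -0.009, 0.222], [-0.041, -0.006, 0.22], [-0.031, -0.004, 0.22], [-0.041, -0.002, 0.214], [-0.041, 0.001, 0.212], [-0.034, 0.003, 0.212], [-0.041, 0.005, 0.204], [-0.033, 0.007, 0.208], [-0.033, 0.01, 0.206], [-0.037, 0.013, 0.207], [-0.04, 0.014, 0.197], [-0.031, 0.015, 0.2], [-0.032, 0.018, 0.198], [-0.033, 0.019, 0.198], [-0.032, 0.021, 0.197]]
side [[-0.038, -0.01, 0.221], [-0.041, -0.005, 0.218], [-0.031, -0.003, 0.216], [-0.039, 0.001, 0.214], [-0.032, 0.004, 0.206], [-0.04, 0.009, 0.204], [-0.035, 0.013, 0.2], [-0.036, 0.016, 0.2], [-0.039, 0.019, 0.187], [-0.033, 0.02, 0.196], [-0.034, 0.023, 0.192]]
```

The pawl now sits about 14 mm higher, clear of the wheel, and the load is on the right pad. I'm lowering along the circle.

drive_tool(
  plan=[
    [0,0.002,-0.0034,0,0,0,-0.3],
    [0,0.002,-0.0032,0,0,0,-0.3],
    [0,0.002,-0.0028,0,0,0,-0.3],
    [0,0.002,-0.0027,0,0,0,-0.3],
    [0,0.002,-0.0025,0,0,0,-0.3],
    [0,0.002,-0.0023,0,0,0,-0.3],
    [0,0.002,-0.0022,0,0,0,-0.3],
    [0,0.002,-0.0021,0,0,0,-0.3],
    [0,0.002,-0.0019,0,0,0,-0.3],
    [0,0.002,-0.0018,0,0,0,-0.3],
  ],
)

```text
t: 8.65
tcp_pos: [0.498, 0.2492, 0.2323]
tool_rot: [0.995, 0.104, -0.0, -0.0]
force: [0.7, -2.5, -0.0]
finger_gap: 0.347
gripper_force: 1.2
```

```bash
python3 -c "from h import *; grip()"
```

```text
tcp [-0.0837  0.0689  0.2323] F [ 0.2 -2.6 -0. ] grip 1191 [[-0.0697, 0.0545, 0.2405], [-0.0637, 0.063, 0.2454], [-0.0582, 0.071, 0.2473]] brass 2459 [[-0.0416, -0.0138, 0.2056], [-0.0357, 0.0058, 0.2154], [-0.0305, 0.0289, 0.2217]]
```

drive_tool(
  plan=[
    [0,0.003,-0.0026,0,0,0,-0.3],
    [0,0.003,-0.0023,0,0,0,-0.3],
    [0,0.003,-0.0022,0,0,0,-0.3],
    [0,0.003,-0.0019,0,0,0,-0.3],
    [0,0.003,-0.0019,0,0,0,-0.3],
    [0,0.003,-0.0017,0,0,0,-0.3],
    [0,0.003,-0.0015,0,0,0,-0.3],
    [0,0.003,-0.0014,0,0,0,-0.3],
    [0,0.003,-0.0013,0,0,0,-0.3],
    [0,0.003,-0.0012,0,0,0,-0.3],
  ],
)

```text
t: 9.7
tcp_pos: [0.5042, 0.2197, 0.2502]
tool_rot: [0.995, 0.104, -0.0, 0.0]
force: [-0.7, -3.2, 0.1]
finger_gap: 0.35
gripper_force: 1.1
```

drive_tool(
  plan=[
    [0,0.003,-0.001,0,0,0,-0.3],
    [0,0.003,-0.001,0,0,0,-0.3],
    [0,0.003,-0.0008,0,0,0,-0.3],
    [0,0.003,-0.0007,0,0,0,-0.3],
    [0,0.003,-0.0007,0,0,0,-0.3],
    [0,0.003,-0.0005,0,0,0,-0.3],
    [0,0.003,-0.0004,0,0,0,-0.3],
    [0,0.003,-0.0004,0,0,0,-0.3],
    [0,0.003,-0.0002,0,0,0,-0.3],
    [0,0.003,0,0,0,0,-0.3],
  ],
)

```text
t: 10.7
tcp_pos: [0.5106, 0.1904, 0.256]
tool_rot: [0.995, 0.104, 0.0, 0.0]
force: [-1.8, -2.3, 0.8]
finger_gap: 0.351
gripper_force: 1.1
```

```bash
python3 -c "from h import *; grip()"
```

```text
tcp [-0.0836  0.0088  0.256 ] F [-2.2 -1.9  0.8] grip 1087 [[-0.0696, -0.0056, 0.2635], [-0.0633, 0.0036, 0.2683], [-0.0582, 0.0112, 0.2705]] brass 1635 [[-0.0413, -0.0153, 0.2062], [-0.0357, 0.0049, 0.2157], [-0.0305, 0.0286, 0.2217]]
```

drive_tool(
  plan=[
    [0,0.002,0,0,0,0,-0.3],
    [0,0.002,0,0,0,0,-0.3],
    [0,0.002,0,0,0,0,-0.3],
    [0,0.002,0.0001,0,0,0,-0.3],
    [0,0.002,0.0001,0,0,0,-0.3],
    [0,0.002,0.0002,0,0,0,-0.3],
    [0,0.002,0.0002,0,0,0,-0.3],
    [0,0.002,0.0003,0,0,0,-0.3],
  ],
)

```text
t: 11.55
tcp_pos: [0.5139, 0.1748, 0.255]
tool_rot: [0.995, 0.104, -0.0, 0.0]
force: [-1.2, -2.2, 0.0]
finger_gap: 0.351
gripper_force: 1.2
```

drive_tool(
  plan=[
    [0,0.002,0.0003,0,0,0,-0.3],
    [0,0.002,0.0003,0,0,0,-0.3],
    [0,0.002,0.0004,0,0,0,-0.3],
    [0,0.002,0.0004,0,0,0,-0.3],
  ],
)

```text
t: 11.95
tcp_pos: [0.5156, 0.167, 0.2536]
tool_rot: [0.995, 0.104, -0.0, 0.0]
force: [-1.8, -2.6, -0.0]
finger_gap: 0.349
gripper_force: 1.2
```

drive_tool(
  plan=[
    [0,0.002,0.0005,0,0,0,-0.3],
    [0,0.002,0.0005,0,0,0,-0.3],
    [0,0.002,0.0006,0,0,0,-0.3],
    [0,0.002,0.0006,0,0,0,-0.3],
  ],
)

```text
t: 12.35
tcp_pos: [0.5172, 0.1592, 0.2513]
tool_rot: [0.995, 0.104, -0.0, 0.0]
force: [-1.2, -3.2, 0.4]
finger_gap: 0.346
gripper_force: 1.2
```

drive_tool(
  plan=[
    [0,0.002,0.0007,0,0,0,-0.3],
    [0,0.002,0.0007,0,0,0,-0.3],
    [0,0.002,0.0008,0,0,0,-0.3],
    [0,0.002,0.0008,0,0,0,-0.3],
  ],
)

```text
t: 12.75
tcp_pos: [0.5189, 0.1513, 0.2483]
tool_rot: [0.995, 0.104, -0.0, 0.0]
force: [-1.0, -4.0, -0.3]
finger_gap: 0.349
gripper_force: 1.3
```

drive_tool(
  plan=[
    [0,0.002,0.0009,0,0,0,-0.3],
    [0,0.002,0.0009,0,0,0,-0.3],
    [0,0.002,0.001,0,0,0,-0.3],
    [0,0.002,0.001,0,0,0,-0.3],
  ],
)

```text
t: 13.15
tcp_pos: [0.5205, 0.1435, 0.2445]
tool_rot: [0.995, 0.104, -0.0, 0.0]
force: [-2.3, -3.3, 0.9]
finger_gap: 0.349
gripper_force: 1.4
```

drive_tool(
  plan=[
    [0,0.002,0.0011,0,0,0,-0.3],
    [0,0.002,0.0012,0,0,0,-0.3],
    [0,0.002,0.0013,0,0,0,-0.3],
    [0,0.002,0.0013,0,0,0,-0.3],
  ],
)

```text
t: 13.55
tcp_pos: [0.5231, 0.1365, 0.2399]
tool_rot: [0.995, 0.104, 0.001, -0.001]
force: [-0.3, 0.1, 0.3]
finger_gap: 0.347
gripper_force: 0.0
```

The load has dropped to zero, so the nose has probably landed. I'll check that the grip stayed behind.

drive_tool(
  plan=[
    [0,0.003,0.002,0,0,0,-0.3],
    [0,0,0,0,0,0,-0.3],
    [0,0,0,0,0,0,-0.3],
  ],
)

```text
t: 13.85
tcp_pos: [0.523, 0.1331, 0.2377]
tool_rot: [0.995, 0.104, 0.0, -0.0]
force: [0.2, 1.0, 0.4]
finger_gap: 0.35
gripper_force: 0.0
```

```bash
python3 -c "from h import *; grip('w4.png')"
```

```text
tcp [-0.0834 -0.0498  0.2377] F [0.4 0.9 0.4] grip 574 [[-0.0698, -0.0592, 0.2474], [-0.065, -0.0479, 0.2527], [-0.0583, -0.0421, 0.2553]] brass 1889 [[-0.0415, -0.0161, 0.2064], [-0.0356, 0.0018, 0.2163], [-0.0305, 0.028, 0.2218]]
```

drive_tool(
  plan=[
    [0,0.001,-0.025,0,0,0,-0.3],
    [0,0,-0.025,0,0,0,-0.3],
    [0,0,-0.025,0,0,0,-0.3],
    [0,0,0,0,0,0,0],
    [0.026,-0.0085,0,0,0,0,0],
    [0.026,-0.0085,0,0,0,0,0],
    [0.025,-0.0085,0,0,0,0,0],
    [0,0,0,0,0,0,0],
    [0,0,0,0,0,0,0],
  ],
)

```text
t: 14.8
tcp_pos: [0.5924, 0.1731, 0.3112]
tool_rot: [0.995, 0.105, -0.001, 0.0]
force: [-0.2, 0.3, -0.0]
finger_gap: 0.496
gripper_force: 0.0
```

```bash
python3 -c "from h import *; ball()"
```

```text
tcp [-0.0072 -0.0252  0.3112] ball 244 [[-0.0116, -0.0337, 0.2645], [-0.002, -0.0262, 0.2679], [0.0008, -0.0175, 0.271]] [-0.2  0.3 -0. ]
```

drive_tool(
  plan=[
    [0,0,0.03,0,0,0,0],
    [0,0,0.026,0,0,0,0],
    [0,-0.008,0,0,0,0,0],
    [0,-0.006,0,0,0,0,0],
    [0,-0.006,0,0,0,0,0],
    [0,-0.006,0,0,0,0,0],
    [0,-0.006,0,0,0,0,0],
    [0,-0.005,0,0,0,0,0],
    [0,-0.005,0,0,0,0,0],
    [0,0,0,0,0,0,0],
  ],
)

```text
t: 15.85
tcp_pos: [0.5841, 0.215, 0.2568]
tool_rot: [0.995, 0.105, 0.0, -0.0]
force: [-0.5, -0.1, 0.3]
finger_gap: 0.498
gripper_force: 0.0
```

drive_tool(
  plan=[
    [0,-0.001,0,0,0,0,0],
    [0,0,0,0,0,0,0],
  ],
)

```text
t: 16.05
tcp_pos: [0.5839, 0.2151, 0.2565]
tool_rot: [0.995, 0.104, -0.0, -0.0]
force: [0.6, -0.1, -0.4]
finger_gap: 0.501
gripper_force: 0.0
```

```bash
python3 -c "from h import *; ball()"
```

```text
tcp [-0.0068  0.0177  0.2565] ball 942 [[-0.0109, -0.0013, 0.2651], [-0.0039, 0.0058, 0.2705], [0.0018, 0.0115, 0.2728]] [ 0.6 -0.1 -0.4]
```

drive_tool(
  plan=[
    [0,0.01,0,0,0,0,0],
    [0,0,-0.03,0,0,0,0],
    [0,0,-0.04,0,0,0,0],
    [-0.035,0,-0.01,0,0,0,0],
    [-0.035,0,0,0,0,0,0],
    [-0.03,0.03,0,0,0,0,0],
    [0,0,0,0,0,0,0],
    [0,0,0,0,0,0,0],
  ],
)

```text
t: 16.9
tcp_pos: [0.4947, 0.1542, 0.3372]
tool_rot: [0.995, 0.103, 0.001, -0.0]
force: [-0.5, -0.0, 0.1]
finger_gap: 0.503
gripper_force: 0.0
```

```bash
python3 - <<'E'
from h import *
pawl(); ball(); s=snap('scene'); 
c=lambda s,u0,v0,u1,v1:cv2.resize(s['image'][v0:v1,u0:u1,::-1],(390,500),interpolation=cv2.INTER_CUBIC)
t=snap('side'); wr=snap('wrist')
cv2.imwrite('pics/end.png',np.hstack([c(t,200,105,320,245),c(wr,100,0,400,384)]))
E
```

```text
F [-0.5  0.1  0.1]
-0.01 112 [-0.0363 -0.0101  0.221 ]
-0.005 96 [-0.0363 -0.0051  0.2203]
0.0 65 [-0.0367 -0.0004  0.2143]
0.005 66 [-0.0365  0.0048  0.2099]
0.01 57 [-0.0365  0.01    0.2054]
0.015 73 [-0.0357  0.0151  0.2013]
0.02 54 [-0.036   0.0198  0.1951]
0.025 7 [-0.0347  0.0229  0.1907]
tcp [-0.1058 -0.023   0.3371] ball 559 [[-0.0126, -0.0008, 0.2666], [-0.0062, 0.0054, 0.2705], [0.0008, 0.0126, 0.273]] [-0.3  0.4  0.1]
```

View pics/end.png

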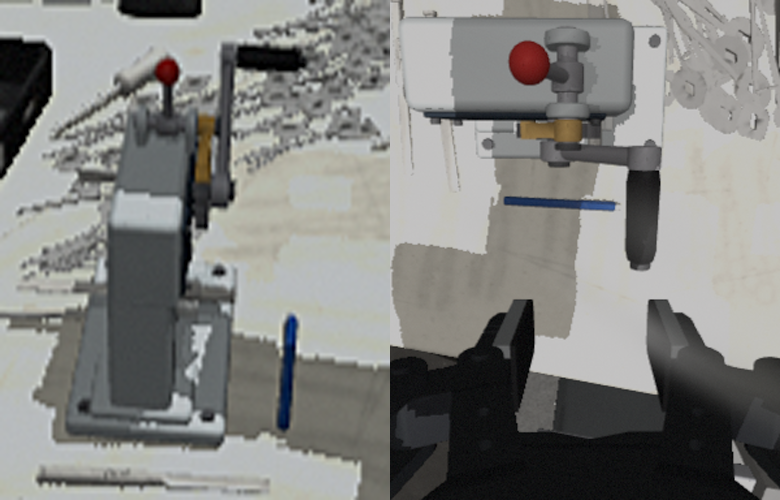

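In the last picture the red ball leans left at hold, the brass pawl is back down on the wheel, the lever rests to the right and the gripper is clear of everything. I'm handing in.

```bash
python3 -c "
from station import manip
print(manip.sign_off())"
```

```text
the job is handed in; nothing more can be done
None
```

I lowered the head until its nose rested on the osteotome, put the red lever back at hold with the pawl on the wheel, drew the gripper clear and handed the job in at about 17 s; sign-off returned no verdict, the landing shows only from the load leaving the lever, and I didn't measure the osteotome's position in its rest at the end.

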